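# Time a gear model and hold its gear home on the spring

### The arm

A 6-joint arm with a two-finger parallel gripper is mounted at the origin on the work surface. World frame = base frame: x ahead of the robot, y to its left, z up, the work surface at z = 0. Lengths are in m, angles in rad, forces in N, time in s.
With the tool pointing down it reaches from about 0.325 to 0.9 m from the base axis. Payload 3.5 kg.
Tool frame: the origin (TCP) lies on the front face of the gripper's body, between the roots of the fingers; the fingertips stand 73 mm ahead of it and the grasp point (between the pads) lies 54 mm ahead of it; z points along the fingers, y is the line along which they close (so a half turn about z gives the same grasp; the last joint's range is limited). The gripper opens to 85 mm and grips with 20 to 120 N. Pads are 22 mm wide; open, the fingers measure 114 mm over their backs; the gripper's body (76 mm by 85 mm) begins 54 mm behind the grasp point. The pads swing forward as they close: fully open they stand 13 mm farther back than shut.
Start: joints at [1.233, 0.276, -0.026, 1.268, 0, 1.467], TCP at [0.145, 0.608, 0.304] pointing down, gripper open.
Joint ranges: [-3.12, 3.12], [-0.85, 1.88], [-1.08, 1.24], [-1.95, 2.15], [-1.57, 1.53], [-3.14, 3.14]. Speed limits (rad/s): [2.57, 2.57, 3.14, 3.14, 3.14, 3.14].

### API

Orientations are given as a rotation vector (axis times angle).
In Python, from rig import manip gives the robot as it stands.
- The arm moves only by the tool play_rows, never from a script. Its argument "steps" is a list of rows, each an object with "dp": the shift along the tool's x, y, z in units of 25 mm (1.0 is 25 mm), a list of three; "turn": the turn about the tool's z in units of 8 degrees (1.0 is 8 degrees); "claw": the opening, from -1 (shut) to 1 (fully open), so that 0 is half open. A call has 1 to 10 rows; each row shifts and turns the commanded pose from where the row before left it, along the tool's axes as they then stand; what a row does not reach is not made up. A row lasts 1/8 s, in which the tool goes at most 62.5 mm and 10.7 degrees, less where a joint would pass 70% of its speed; a pose out of reach is approached as far as the arm can. A call is refused whole if a number of a shift passes 1 or a number of a turn 1, either way. A call with a gripper value outside its range is refused whole. The fingers move at their own pace and stop on an object; the grip force is fixed at half the most. Time passes only in rows, so rows that do not move let the fingers close. It gives the time, the measured TCP pose, the force, the opening and the grip force at its end, in the units of the state.
- manip.state(): the state, without advancing time (a new reading comes with each control period).
- manip.grab_frame(name): name is "side" or "top" or "wrist"; returns a dict with "pixels" (420x560x3 uint8, red, green, blue), "fx", "fy", "cx", "cy" (pixels), "k1" (the pictures are not rectified: a ray, as slopes to the right and down, at radius r is drawn at 1 + k1 r^2 times it, then the intrinsics apply), "view" (4x4, takes a point from world to camera coordinates); the wrist camera has in their place "T_tool_cam" (4x4, takes a point from camera to tool coordinates, whose origin is the TCP and whose axes are the flange's). Camera axes: x right, y up, looking along -z (the intrinsics and any distortion apply to the point x, -y, -z); pixel columns grow to the right and rows downward; lengths in m; the calibration is good to about 2 mm. A picture is of the moment at which its call begins: read the wrist's pose just before it. There is no depth.
- manip.finish_job(): hands the job in; it is judged then, once.
The state is a dict: "time_s": time; "joint_positions": joint angles; "joint_vel": joint speeds; "tau": joint torques, N m; "tcp_pos": TCP position; "ee_rot": TCP orientation; "ft_force": force on the tool from outside, world axes, zero at the start; "moment": the same for the moment, N m; "opening": finger opening in m; "finger_force": force on a finger pad.
Only numpy, scipy, OpenCV 4.12 (cv2) and the standard library are available. Lean on these libraries where they do the work, as an engineer would, in place of code of your own. Each camera call takes 0.05 s, during which the arm holds its last target. There are 200 camera calls.

### The job

On the classroom gear model, turn the handwheel clockwise, taking a fresh grasp as needed, until its pointer stands opposite the index post. Then lift the larger of the two white gears off its stand, turn it until its cross-shaped stem meshes with the slots of the steel socket, and slide it fully home against the spring, so that its disc sits flush on the socket. Keep the handwheel on its mark, leave everything else on the desk where it is, and finish while still holding the gear pressed home.

Things in the scene. Friction and masses are not known exactly. Their poses are not given: they have to be found in the camera images.
- handwheel (a joint): handwheel angle, rad, about the vertical, growing clockwise seen from above. At 0 the pointer is opposite the index post; it starts some 1.8 to 3.2 rad before that (negative). Range -4.2 to 1.0, no click at 0, stays where it is left, takes about 0.1 N m. It also turns the socket: same sense, half the angle.
- handwheel_grip (a point): on the handwheel's axis, middle of its grip bar. Flat grey disc 108 mm across, 10 mm thick, its top 50 mm above the desk; across it an aluminium grip bar 74 mm long, 14 wide, 34 tall, top 84 mm above the desk. The point is 17 mm below the bar's top, 17 mm above the disc. z up; x along the bar, turning with it, towards the small white pointer at the rim.
- index_post (a point): top of the index post, a dark steel pin 8 mm thick, 57 mm above the desk, standing on the deck 66 mm from the handwheel's axis, just off its rim.
- socket_top (a point): centre of the top face of the socket, a steel block 44 mm square, 36 tall, on the model's deck 170 mm from the handwheel's axis, top 61 mm above the desk. In it a cross-shaped hole: two slots 11 mm wide, 34 mm long, crossing at the centre. z up; x and y along the slots and square to the block's sides, turning with it (a quarter turn looks the same). A spring plunger lies 20 mm down in the centre.
- plunger (a joint): how far the plunger in the socket is pushed down, m: 0 at rest, 0.008 with the larger gear fully home. It takes 4.5 N to start and 8.5 N at 0.008 (the gear's weight is not enough), and springs back.
- gear_hub (a point): the larger gear, white plastic, about 0.16 kg: disc 94 mm across, 10 thick, with a square grip hub on top, 24 mm wide, 34 tall. Point: centre of the hub, 17 mm above the disc's top, 27 mm above its underside, so 27 mm above the socket's top when fully home. z up; x, y square to the hub's sides. It starts upright, the disc lying on a wooden ring stand 60 mm across, 42 mm tall, bore 42 mm.
- gear_tip (a point): lower tip of the larger gear's steel stem, 28 mm below the disc's underside, 55 mm below the hub point. The stem, from the disc down: a cross of two bars, each 8 mm wide and 30 mm long, square to the hub's sides, for 22 mm; then a round tapered pilot, at most 7.6 mm thick, 6 mm long.
- pinion_hub (a point): the smaller gear, to be left alone: the same hub and stem but a disc only 66 mm across, on a like stand; the two gears may have changed places. This point is the centre of its hub.
- cone_mid (a point): bystander: wooden cone 34 mm across, 55 mm tall; its middle.
- calculator_mid (a point): bystander: pocket calculator 150 x 78 x 14 mm; its middle.
- glue_mid (a point): bystander: upright white glue stick 28 mm across, 90 mm tall; its middle.
- prism_mid (a point): bystander: wooden square prism 40 x 40 x 70 mm; its middle.
- drum_mid (a point): bystander: wooden cylinder 44 mm across, 50 mm tall; its middle.
Not all that is in view belongs to the job. What is shaped like the part that bears gear_hub but black or yellow is not meant.

How it is judged:
By the outcome, as a careful person would: the job done as asked, in the order asked, and still so for the second after the job is handed in, while the arm keeps its last pose, push and grip.
It also fails if it takes over 72 s, if anything falls off the work surface, if the arm or the gripper's body presses on something with over 40 N, if the wrist force passes 120 N, or if a joint passes its speed limit or range.

## Working session

There is one attempt and no reset: what is moved stays moved. The work goes in short steps, Python scripts to look and compute and a tool call to move; the robot and the scene stay as the last step left them, time stands still between calls to the robot, and variables do not carry over. Pictures are saved under pics/ and viewed, at most 10 in all, crops included, and the job is handed in when it is done.

Besides the shell and the picture viewer there is one more tool, called after ">>>" by a JSON object that holds its "name" and its "arguments". play_rows: Moves the arm, as the interface text tells. Its arguments: {"type":"object","properties":{"steps":{"type":"array"}},"required":["steps"]}

```bash
mkdir -p pics; ls; cat > h.py <<'E'
import numpy as np, cv2
from scipy.spatial.transform import Rotation as R
from rig import manip
def grab(n):
    s=manip.state(); f=manip.grab_frame(n)
    if n=='wrist':
        T=np.eye(4);T[:3,:3]=R.from_rotvec(s['ee_rot']).as_matrix();T[:3,3]=s['tcp_pos']
        f['view']=np.linalg.inv(T@np.array(f['T_tool_cam']))
    return {k:f[k] for k in('pixels','fx','fy','cx','cy','k1','view')}
def save(n,fn):
    f=grab(n); cv2.imwrite('pics/'+fn+'.png',cv2.cvtColor(np.array(f['pixels']),cv2.COLOR_RGB2BGR)); np.save('pics/'+fn+'.npy',f,allow_pickle=True); return f
def load(fn): return np.load('pics/'+fn+'.npy',allow_pickle=True).item()
def px2w(f,u,v,z):
    K=np.array([[f['fx'],0,f['cx']],[0,f['fy'],f['cy']],[0,0,1.]])
    # radial model in forward direction: d = s(1+k1 r^2)
    a,b=cv2.undistortPointsIter(np.array([[[u,v]]],float),K,np.array([f['k1'],0,0,0.]),None,None,(3,50,1e-10))[0,0]
    C=np.linalg.inv(np.array(f['view'])); d=C[:3,:3]@np.array([a,-b,-1]); o=C[:3,3]
    return o+d*(z-o[2])/d[2]
def w2px(f,P):
    p=np.atleast_2d(P); V=np.array(f['view']); c=p@V[:3,:3].T+V[:3,3]
    x=c[:,0]/-c[:,2]; y=-c[:,1]/-c[:,2]; k=1+f['k1']*(x*x+y*y)
    return np.c_[f['fx']*x*k+f['cx'],f['fy']*y*k+f['cy']]
E
python3 -c "
from h import *
for n in('top','side'):
    f=save(n,n+'0'); print(n,f['k1'],f['fx'],np.linalg.inv(np.array(f['view'])).round(3))
s=manip.state();print(s)
f=manip.grab_frame('wrist');print(np.array(f['T_tool_cam']).round(3),f['fx'])
"
```

```text
pics
top -0.03659541868118219 416.7419768181425 [[-0.02   0.988 -0.151  0.402]
 [-0.999 -0.026 -0.038  0.019]
 [-0.041  0.15   0.988  0.934]
 [ 0.     0.     0.     1.   ]]
side 0.03402294702071828 524.8899679073521 [[-0.956  0.171 -0.24   0.266]
 [-0.294 -0.493  0.819  0.97 ]
 [ 0.022  0.853  0.522  0.689]
 [ 0.     0.     0.     1.   ]]
{'time_s': 0.1, 'joint_positions': array([ 1.23263710e+00,  2.77091610e-01, -2.77666809e-02,  1.26797648e+00,
        3.13220407e-05,  1.46737225e+00]), 'joint_vel': array([ 0.00043551, -0.00084087,  0.00143625,  0.00060926,  0.00073886,
        0.0017375 ]), 'tau': array([ 7.18060837e-04, -4.46707606e+01,  2.96128535e+01,  8.40136054e-03,
       -5.44015256e-05,  4.22106003e-07]), 'tcp_pos': array([0.14519682, 0.60732493, 0.30283901]), 'ee_rot': array([-3.67819182e-01, -3.11950429e+00,  3.11299547e-03]), 'ft_force': array([ 0.25732191, -0.76249223,  0.11852773]), 'moment': array([ 0.01311792, -0.02794563, -0.01770724]), 'finger_force': 0.0, 'opening': 0.08557853782845373}
[[ 0.     0.961  0.275  0.07 ]
 [ 1.    -0.    -0.    -0.   ]
 [-0.     0.275 -0.961 -0.069]
 [ 0.     0.     0.     1.   ]] 321.3832892733982
```

View pics/top0.png

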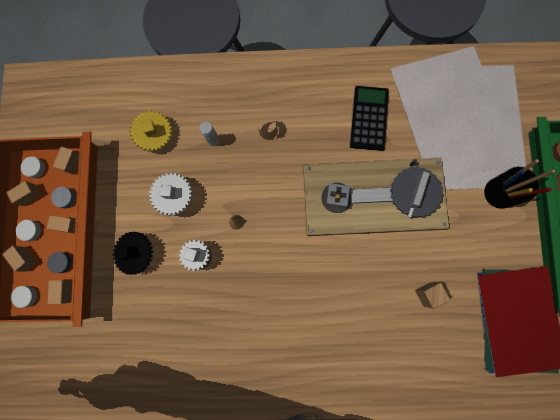

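View pics/side0.png

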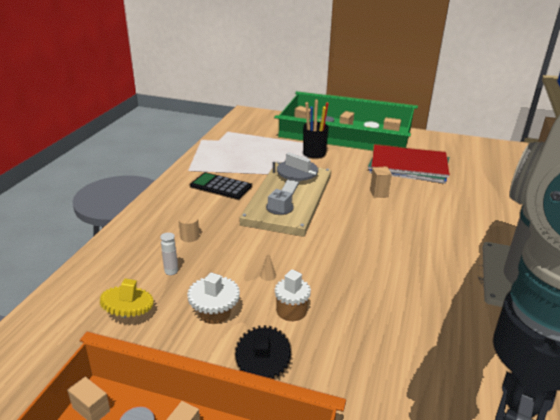

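Top view: the handwheel is near (416,191), the socket near (338,195), the large white gear near (170,194) with its hub top near (169,190), the pinion near (195,255). The index post is probably the dark spot at (414,163). I'll enlarge the handwheel, socket and gear.

```bash
python3 -c "
from h import *
f=load('top0');im=cv2.imread('pics/top0.png')
a=cv2.resize(im[150:240,300:450],None,fx=5,fy=5,interpolation=cv2.INTER_CUBIC)
b=cv2.resize(im[165:225,140:210],None,fx=2,fy=2)
cv2.imwrite('pics/c1.png',a)
for n,u,v,z in [('wheel',416,191,.05),('post',414,163,.057),('sock',338,195,.061),('gearhub',169,190,.086),('geardisc',171,195,.052),('pinion',193,254,.086),('barA',411,214,.05)]: print(n,px2w(f,u,v,z).round(4))
"
```

```text
wheel [ 0.5785 -0.2369  0.05  ]
post [ 0.6385 -0.2349  0.057 ]
sock [ 0.5722 -0.0687  0.061 ]
gearhub [0.5882 0.2873 0.086 ]
geardisc [0.5843 0.2934 0.052 ]
pinion [0.4526 0.2345 0.086 ]
barA [ 0.529  -0.2228  0.05  ]
```

View pics/c1.png

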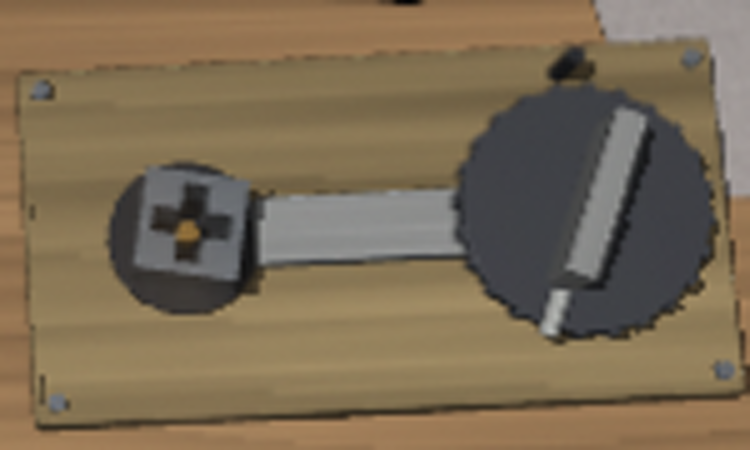

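```bash
cat >> h.py <<'E'
def yaw():
    m=R.from_rotvec(manip.state()['ee_rot']).as_matrix(); return np.arctan2(m[1,0],m[0,0])
def plan(p,dyaw=0):  # units to go to TCP p, after turning by dyaw (deg, tool + = cw)
    s=manip.state(); m=R.from_rotvec(s['ee_rot'])*R.from_rotvec([0,0,np.radians(dyaw)])
    return (m.inv().apply(np.array(p)-s['tcp_pos'])/.025).round(2)
E
python3 -c "
from h import *
f=load('top0')
w=px2w(f,417.4,192.2,.047);po=px2w(f,414.4,161,.057);pt=px2w(f,410,216,.05);A=px2w(f,426.4,172.4,.084);B=px2w(f,417,205,.084)
so=px2w(f,338.3,194.5,.061)
print(w,po,pt,(A+B)/2,so,np.linalg.norm(so-w),np.linalg.norm(po-w))
d=lambda v:np.degrees(np.arctan2(v[1],v[0]))
print(d(po-w),d(pt-w),d(B-A),d(so-w),np.degrees(yaw()))
print(plan([w[0],w[1],.26],28))
"
```

```text
[ 0.57636822 -0.24053284  0.047     ] [ 0.64291511 -0.23603415  0.057     ] [ 0.52473848 -0.22044337  0.05      ] [ 0.57641484 -0.23912285  0.084     ] [ 0.57327466 -0.06934255  0.061     ] 0.17178965273386185 0.06744424340318537
3.8674083120999883 158.73867065394074 160.39991839220588 91.03527502032789 166.55054618348814
[-35.38 -14.     1.77]
```

```bash
python3 -c "
from h import *
print(plan([.5764,-.240,.26],6.4))"
```

```text
[-27.73 -26.02   1.77]
```

>>> {"name": "play_rows", "arguments": {"steps": [{"dp":[0,0,0],"turn":0.8,"claw":1}]}}

```text
time_s: 0.28
tcp_pos: [0.1453, 0.6075, 0.3033]
ee_rot: [-0.546, -3.094, 0.002]
ft_force: [-0.1, -0.1, -0.1]
opening: 0.0855
finger_force: 0.0
```

>>> {"name": "play_rows", "arguments": {"steps": [{"dp":[-1,-0.95,0],"turn":0,"claw":1},{"dp":[-1,-0.95,0],"turn":0,"claw":1},{"dp":[-1,-0.95,0],"turn":0,"claw":1},{"dp":[-1,-0.95,0],"turn":0,"claw":1},{"dp":[-1,-0.95,0],"turn":0,"claw":1},{"dp":[-1,-0.95,0],"turn":0,"claw":1},{"dp":[-1,-0.95,0],"turn":0,"claw":1},{"dp":[-1,-0.95,0],"turn":0,"claw":1},{"dp":[-1,-0.95,0],"turn":0,"claw":1},{"dp":[-1,-0.95,0],"turn":0,"claw":1}]}}

```text
time_s: 1.52
tcp_pos: [0.3001, 0.2984, 0.3037]
ee_rot: [-0.541, -3.094, 0.0]
ft_force: [0.3, -0.2, 0.4]
opening: 0.0853
finger_force: 0.0
```

>>> {"name": "play_rows", "arguments": {"steps": [{"dp":[-1,-0.95,0],"turn":0,"claw":1},{"dp":[-1,-0.95,0],"turn":0,"claw":1},{"dp":[-1,-0.95,0],"turn":0,"claw":1},{"dp":[-1,-0.95,0],"turn":0,"claw":1},{"dp":[-1,-0.95,0],"turn":0,"claw":1},{"dp":[-1,-0.95,0],"turn":0,"claw":1},{"dp":[-1,-0.95,0],"turn":0,"claw":1},{"dp":[-1,-0.95,0],"turn":0,"claw":1},{"dp":[-1,-0.95,0],"turn":0,"claw":1},{"dp":[-1,-0.95,0],"turn":0,"claw":1}]}}

```text
time_s: 2.78
tcp_pos: [0.4545, -0.0098, 0.3037]
ee_rot: [-0.542, -3.094, -0.0]
ft_force: [0.1, 0.9, -0.3]
opening: 0.0856
finger_force: 0.0
```

>>> {"name": "play_rows", "arguments": {"steps": [{"dp":[-1,-0.95,0],"turn":0,"claw":1},{"dp":[-1,-0.95,0],"turn":0,"claw":1},{"dp":[-1,-0.95,0],"turn":0,"claw":1},{"dp":[-1,-0.95,0],"turn":0,"claw":1},{"dp":[-1,-0.95,0],"turn":0,"claw":1},{"dp":[-1,-0.95,0],"turn":0,"claw":1},{"dp":[-1,-0.95,0.6],"turn":0,"claw":1},{"dp":[-0.7,-0.6,0.6],"turn":0,"claw":1},{"dp":[0,0,0.5],"turn":0,"claw":1},{"dp":[0,0,0],"turn":0,"claw":1}]}}

```text
time_s: 4.03
tcp_pos: [0.5726, -0.2435, 0.2596]
ee_rot: [-0.541, -3.091, -0.003]
ft_force: [0.7, 0.3, -0.3]
opening: 0.0855
finger_force: 0.0
```

```bash
python3 -c "
from h import *
f=save('wrist','w1');s=manip.state();print(s['tcp_pos'],np.degrees(yaw()),s['joint_positions'])
print(w2px(f,[[.5764,-.24,.084],[.5764,-.24,.05],[.6429,-.236,.057],[.5733,-.0693,.061]]))"
```

```text
[ 0.57300593 -0.24355363  0.26071083] 160.17611299930067 [-5.05758368e-01  2.98070800e-01 -9.02479892e-02  1.18489371e+00
  1.93331664e-04 -1.59765825e-01]
[[287.46192134 210.66928224]
 [286.72559553 199.98391622]
 [314.95006635 265.76974572]
 [484.84027999 130.32767116]]
```

View pics/w1.png

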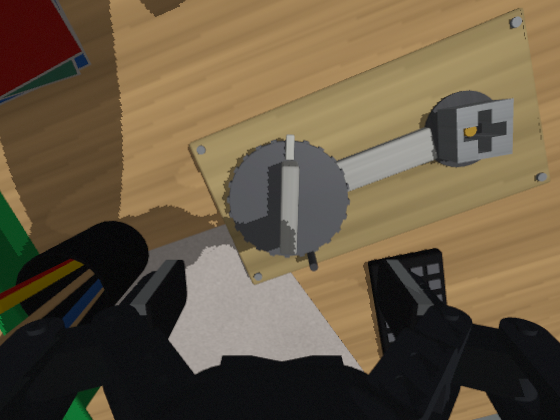

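Wrist view: the disc centre is at about (289,198), the bar top is centred near (290,211) with the pointer up at (290,137), the post top is near (315,267) and the socket top near (490,130). I'll refine these numerically.

```bash
cat >> h.py <<'E'
ang=lambda v:np.degrees(np.arctan2(v[1],v[0]))
def bright(f,x0,x1,y0,y1,t):
    g=cv2.cvtColor(np.array(f['pixels']),cv2.COLOR_RGB2GRAY)[y0:y1,x0:x1]
    n,l,st,c=cv2.connectedComponentsWithStats((g>t).astype(np.uint8)); i=1+st[1:,4].argmax()
    pts=np.argwhere(l==i)[:,::-1].astype(np.float32)+[x0,y0]
    return pts,cv2.minAreaRect(pts.astype(np.float32))
E
python3 -c "
from h import *
f=load('w1')
g=cv2.cvtColor(np.array(f['pixels']),cv2.COLOR_RGB2GRAY)
print(g[210,268:312],g[150,280:300],g[164:172,291])
pts,r=bright(f,268,312,160,262,115);b=cv2.boxPoints(r);print(r)
P=np.array([px2w(f,u,v,.084) for u,v in b]);print(P)
po=px2w(f,315,267,.057);w=P.mean(0);print(w,po,ang(po-w),px2w(f,289,198,.047),px2w(f,290.5,139,.05))
P=P-w;e=[P[1]-P[0],P[2]-P[1]];e=max(e,key=np.linalg.norm);print(ang(e),[np.linalg.norm(x) for x in(P[1]-P[0],P[2]-P[1])])
"
```

```text
[ 70  46  46  48  46  45  45  45  46  46  47  48  67 107 133 149 149 149
 151 153 154 154 153 153 155 156 155 152 149 140  89  89  88  89  88  88
  90  89  89  88  88  89  88  88] [ 93  94  93  93  87  75 138 173 172 173 174 175 176 163  94  95  95  94
  95  95] [ 87  89 117 144 151 153 153 152]
((290.0, 209.5), (87.0, 16.0), 90.0)
[[ 0.54140851 -0.23201678  0.084     ]
 [ 0.54556631 -0.22050189  0.084     ]
 [ 0.61369363 -0.24400273  0.084     ]
 [ 0.60920539 -0.25643161  0.084     ]]
[ 0.57746846 -0.23823825  0.084     ] [ 0.64410303 -0.23634779  0.057     ] 1.6250779645118227 [ 0.57609916 -0.23765283  0.047     ] [ 0.52698154 -0.21901861  0.05      ]
-19.032108680560356 [np.float64(0.012242545071196934), np.float64(0.07206678727467462)]
```

```bash
python3 -c "
from h import *
print(plan([.577,-.238,.129]))"
```

```text
[-0.09  0.26  5.27]
```

>>> {"name": "play_rows", "arguments": {"steps": [{"dp":[-0.09,0.26,1],"turn":0,"claw":0.3},{"dp":[0,0,1],"turn":0,"claw":0},{"dp":[0,0,1],"turn":0,"claw":0},{"dp":[0,0,1],"turn":0,"claw":0},{"dp":[0,0,0.8],"turn":0,"claw":0},{"dp":[0,0,0.4],"turn":0,"claw":0},{"dp":[0,0,0],"turn":0,"claw":-1},{"dp":[0,0,0],"turn":0,"claw":-1},{"dp":[0,0,0],"turn":0,"claw":-1},{"dp":[0,0,0],"turn":0,"claw":-1}]}}

```text
time_s: 5.32
tcp_pos: [0.5787, -0.2391, 0.1326]
ee_rot: [0.541, 3.093, 0.001]
ft_force: [-1.0, 3.0, 5.4]
opening: 0.0128
finger_force: 60.6
```

>>> {"name": "play_rows", "arguments": {"steps": [{"dp":[0,0,0],"turn":0.7,"claw":-1},{"dp":[0,0,0],"turn":0.7,"claw":-1},{"dp":[0,0,0],"turn":0.7,"claw":-1},{"dp":[0,0,0],"turn":0.7,"claw":-1},{"dp":[0,0,0],"turn":0.7,"claw":-1}]}}

```text
time_s: 5.95
tcp_pos: [0.5786, -0.2393, 0.1326]
ee_rot: [1.278, 2.869, 0.0]
ft_force: [-2.1, 2.7, 5.3]
opening: 0.0125
finger_force: 60.5
```

```bash
python3 -c "
from h import *
s=manip.state();print(s['tcp_pos'],np.degrees(yaw()),s['joint_positions'][5],s['ft_force'],s['moment'],s['opening'])"
```

```text
[ 0.57862409 -0.23928256  0.13260866] 131.97696029643183 0.34272974923481314 [-2.09686936  2.73535459  5.26314733] [0.39881547 0.3172625  0.10756745] 0.012501401160655254
```

>>> {"name": "play_rows", "arguments": {"steps": [{"dp":[0,0,0],"turn":0.9,"claw":-1},{"dp":[0,0,0],"turn":0.9,"claw":-1},{"dp":[0,0,0],"turn":0.9,"claw":-1},{"dp":[0,0,0],"turn":0.9,"claw":-1},{"dp":[0,0,0],"turn":0.9,"claw":-1},{"dp":[0,0,0],"turn":0.9,"claw":-1},{"dp":[0,0,0],"turn":0.9,"claw":-1},{"dp":[0,0,0],"turn":0.9,"claw":-1},{"dp":[0,0,0],"turn":0.9,"claw":-1},{"dp":[0,0,0],"turn":0.9,"claw":-1}]}}

```text
time_s: 7.2
tcp_pos: [0.5781, -0.2393, 0.1326]
ee_rot: [2.722, 1.569, -0.0]
ft_force: [-2.1, 1.8, 6.0]
opening: 0.0127
finger_force: 60.7
```

>>> {"name": "play_rows", "arguments": {"steps": [{"dp":[0,0,0],"turn":0.9,"claw":-1},{"dp":[0,0,0],"turn":0.9,"claw":-1},{"dp":[0,0,0],"turn":0.9,"claw":-1},{"dp":[0,0,0],"turn":0.9,"claw":-1},{"dp":[0,0,0],"turn":0.9,"claw":-1},{"dp":[0,0,0],"turn":0.9,"claw":-1},{"dp":[0,0,0],"turn":0.5,"claw":-1},{"dp":[0,0,0],"turn":0,"claw":-1}]}}

```text
time_s: 8.2
tcp_pos: [0.578, -0.239, 0.1326]
ee_rot: [-3.121, -0.353, 0.0]
ft_force: [-3.5, 2.8, 6.6]
opening: 0.0131
finger_force: 60.9
```

```bash
python3 -c "
from h import *
s=manip.state();print(s['tcp_pos'],np.degrees(yaw()),s['joint_positions'],s['ft_force'],s['moment'],s['opening'])
f=save('wrist','w2')"
```

```text
[ 0.57796936 -0.23902896  0.13259616] 12.906169842181354 [-4.95515772e-01  4.10855653e-01 -2.23597278e-01  9.36772697e-01
  1.67441669e-04  2.42082173e+00] [-3.51920247  2.84350716  6.57222706] [ 0.56052455  0.65778276 -0.03561861] 0.013124850539147952
```

View pics/w2.png

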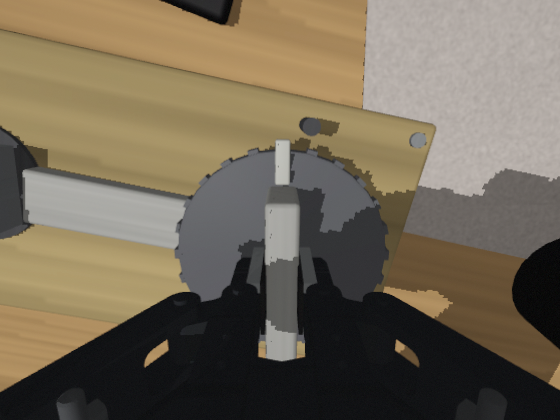

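The pointer tip is at (283,141) and the post top at about (311,127), so about 10 degrees remain clockwise (to the right in this view).

```bash
python3 -c "
from h import *
f=load('w2')
g=cv2.cvtColor(np.array(f['pixels']),cv2.COLOR_RGB2GRAY)
for y in range(114,142,2): print(y,g[y,296:330:2])
print(g[150,270:298],g[160,270:298],g[176,270:298])
for z in(.05,.052): print(ang(px2w(f,283,143,z)-px2w(f,283,180,z)))
t=px2w(f,283,141,.05);b=np.array([.578,-.239,0])
for p in ((311,127),(309,126),(313,127)):
  po=px2w(f,*p,.057);print(po,ang(po-b),np.linalg.norm((po-b)[:2]))
print(t,ang(t-b),np.linalg.norm((t-b)[:2]), w2px(f,[.578,-.239,.084]))
"
```

```text
114 [146 146 147 146 147 146 147 146 147 147 148 147 147 146 146 146 145]
116 [145 145 145 145 143 125 134 146 146 146 146 147 147 147 147 147 147]
118 [144 144 142 111  43  43  63  72  77  90 118 119 120 124 146 147 148]
120 [143 143 109  46  47  70  75  76  76  77  75  77  82  82  82  89 118]
122 [142 139  47  47  71  76  75  75  76  77  76  76  82  82  81  83  83]
124 [143 134  45  50  76  75  77  75  76  76  76  75  77  83  81  81  81]
126 [143 134  46  53  76  77  75  75  76  76  75  74  76  80  80  81  81]
128 [143 143  72  54  77  77  77  75  76  76  75  76  75  80  79  79  80]
130 [141 141 137  59  76  74  76  76  76  76  75  75  76  78  78  78  79]
132 [138 138 138 135  76  76  77  76  76  76  73  75  75  74  74  76  75]
134 [133 134 135 134 132 105  77  76  75  76  97 130 108 108 104  74  74]
136 [131 131 132 132 132 131 125 113 115 121 130 130 130 130 131 130 127]
138 [130 126  72  72 109 109 130 130 131 131 130 130 130 130 130 131 130]
140 [107 101  70  72  73  73  71  89 129 131 130 131 131 131 130 131 130]
[ 50  52  51  53  62 125 188 194 192 193 191 191 190 189 188 187 186 185
 178 141  66  45  48  47  52  50  51  55] [107 106 105 104 118 159 188 193 192 191 190 190 190 189 188 186 186 184
 173 138  68  55  62  87 103 102 102 102] [104 104 104 103 117 160 186 191 189 189 188 188 187 186 186 185 184 181
 165 129  59  52  55  68 101 102 101 101]
12.998791412998527
12.998791412998488
[ 0.64396501 -0.23760814  0.057     ] 1.2087563326717152 0.06597969396632554
[ 0.6441807 -0.2366506  0.057    ] 2.0331308114978985 0.066222387012192
[ 0.64415988 -0.23846082  0.057     ] 0.46693241691046894 0.06616207614038125
[ 0.63484561 -0.22717193  0.05      ] 11.754028607409683 0.058063131338643416 [[280.29315813 290.75150792]]
```

```bash
python3 -c "
from h import *
f=load('w2')
g=cv2.cvtColor(np.array(f['pixels']),cv2.COLOR_RGB2GRAY).astype(int)
for y in(215,240,255):print(y,g[y,258:306])
a=np.radians(13);n=np.array([-np.sin(a),np.cos(a),0])
for u in (310.5,311.5,312.5):
  for q in ((282.2,150,.052),(282.5,230,.084)):
    l=n@(px2w(f,u,127,.057)-px2w(f,*q));print(u,q,l,np.degrees(np.arcsin(l/.066)))
"
```

```text
215 [104 103 102 103 102 103 112 143 161 164 168 171 169 170 169 167 168 168
 168 168 168 169 169 168 168 167 166 165 166 166 166 166 166 165 164 164
 162 159 148 136 123  99  59  53  51  53  53  51]
240 [100 100  97  80  52  52  83 140 162 165 168 169 168 168 168 168 167 167
 168 168 168 168 168 167 166 166 164 164 165 165 165 165 166 164 163 162
 160 153 140 129 113  72  53  52  52  52  53  52]
255 [ 68  69  71  72  70  53  69 138 162 164 167 169 168 168 167 167 167 167
 167 167 167 167 167 167 165 164 163 163 163 164 165 165 165 163 162 161
 159 148 137 124  98  42  55  69  69  68  69  70]
310.5 (282.2, 150, 0.052) -0.012379339450644322 -10.810758072337135
310.5 (282.5, 230, 0.084) -0.01234028296647624 -10.776241795289735
311.5 (282.2, 150, 0.052) -0.012816680629934709 -11.197533991191229
311.5 (282.5, 230, 0.084) -0.012777624145766626 -11.162972451227176
312.5 (282.2, 150, 0.052) -0.013254008166044402 -11.584815384267099
312.5 (282.5, 230, 0.084) -0.01321495168187632 -11.550206821166569
```

>>> {"name": "play_rows", "arguments": {"steps": [{"dp":[0,0,0],"turn":0.7,"claw":-1},{"dp":[0,0,0],"turn":0.7,"claw":-1},{"dp":[0,0,0],"turn":0,"claw":-1},{"dp":[0,0,0],"turn":0,"claw":-1}]}}

```text
time_s: 8.75
tcp_pos: [0.5779, -0.239, 0.1325]
ee_rot: [-3.141, -0.047, 0.001]
ft_force: [-2.7, 2.6, 7.0]
opening: 0.0129
finger_force: 60.9
```

```bash
python3 -c "
from h import *
f=save('wrist','w3');print(np.degrees(yaw()))
g=cv2.cvtColor(np.array(f['pixels']),cv2.COLOR_RGB2GRAY)
for y in range(112,140,2): print(y,g[y,262:300])
print(g[150,268:298])
"
```

```text
1.726976378075967
112 [148 149 148 148 148 148 148 148 148 149 148 148 148 148 149 148 148 148
 148 149 148 149 149 149 148 148 149 149 149 149 149 149 148 148 149 149
 148 149]
114 [148 148 147 148 148 148 148 148 147 148 148 147 148 147 147 147 145 133
 130 121 121 121 122 129 142 149 148 149 139  84  84  83  83  85  84  83
  83  84]
116 [147 148 147 147 148 147 147 147 147 147 147 147 147 144 128 105  78  78
  78  77  79  80  80  79  81  93 117 141 138  83  82  81  83  83  83  83
  83  84]
118 [147 147 146 147 146 147 146 147 146 147 147 146 141 110  80  79  80  79
  79  79  79  80  80  79  79  78  78  80  81  82  82  82  82  83  83  81
  84  83]
120 [145 145 146 145 146 145 145 145 145 145 145 139 109  80  80  79  78  79
  79  78  79  80  80  80  79  78  79  78  79  81  81  83  83  82  82  83
  82  82]
122 [145 145 145 145 145 146 145 145 146 145 145 135  80  80  80  79  79  78
  79  78  79  80  80  80  79  77  78  78  79  79  81  81  82  81  81  82
  81  80]
124 [145 146 145 146 145 145 145 145 146 145 145 136  79  79  79  79  80  78
  79  78  79  79  80  79  79  78  78  79  78 
[... 580 characters left out ...]
37 135 123 112
 103  94  88  88  95  99 113 124 133 133 134 133 133 133 133 133 133 132
 132 132]
134 [134 134 134 134 134 135 134 134 134 134 134 135 134 135 134 134 134 134
 134 134 133 134 133 134 134 133 134 134 133 134 134 134 133 133 132 132
 133 132]
136 [132 133 132 133 132 132 132 133 132 132 132 132 133 132 132 133 132 132
 132 132 131 132 132 132 133 132 132 132 131 132 132 124  74  73  73  73
  72  84]
138 [132 131 132 131 131 132 132 131 132 131 130 130 130 130 129 127 126 126
 126 126 127 126 127 127 126 126 127 130 130 130 131 122  72  71  72  71
  71  73]
[ 51  51  51  51  50  51  62 126 190 197 196 195 194 193 193 191 191 189
 188 187 180 142  68  47  47  48  51  50  51  57]
```

Pointer (centre col 282.2) and post (282.3) line up. Release and rise, then check from above.

>>> {"name": "play_rows", "arguments": {"steps": [{"dp":[0,0,0],"turn":0,"claw":-0.2},{"dp":[0,0,0],"turn":0,"claw":-0.2},{"dp":[0,0,0],"turn":0,"claw":-0.2},{"dp":[0,0,-0.4],"turn":0,"claw":0},{"dp":[0,0,-1],"turn":0,"claw":0},{"dp":[0,0,-1],"turn":0,"claw":1},{"dp":[0,0,-1],"turn":0,"claw":1},{"dp":[0,0,-1],"turn":0,"claw":1},{"dp":[0,0,-1],"turn":0,"claw":1},{"dp":[0,0,0],"turn":0,"claw":1}]}}

```text
time_s: 10.05
tcp_pos: [0.5797, -0.2401, 0.2696]
ee_rot: [3.138, 0.048, 0.008]
ft_force: [0.6, -0.5, -0.2]
opening: 0.0854
finger_force: 0.0
```

```bash
python3 -c "
from h import *
f=save('wrist','w4');save('top','top4');s=manip.state();print(np.degrees(yaw()),s['tcp_pos'],s['joint_positions'],s['ft_force'])
g=plan([.5882,.2873,.30]);print(g)
"
```

```text
1.7435816399658985 [ 0.57813943 -0.23921788  0.26631269] [-4.95581076e-01  2.98325067e-01 -7.77271013e-02  1.19444795e+00
 -3.69656355e-05  2.61558035e+00] [-0.24015917  0.02753675 -0.99238326]
[  1.04 -21.04  -1.35]
```

View pics/w4.png

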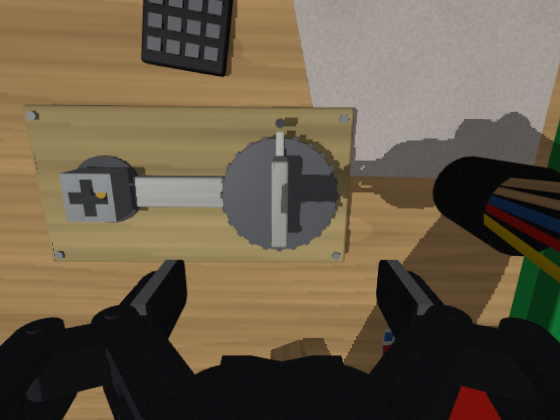

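Pointer (280,140) and post (280,123) still line up after release. Next, a stop above the socket to measure it.

>>> {"name": "play_rows", "arguments": {"steps": [{"dp":[0,-1,0],"turn":0,"claw":1},{"dp":[0,-1,0],"turn":0,"claw":1},{"dp":[0,-1,0],"turn":0,"claw":1},{"dp":[0,-1,0],"turn":0,"claw":1},{"dp":[0,-1,0],"turn":0,"claw":1},{"dp":[0,-1,0],"turn":0,"claw":1},{"dp":[0,-0.8,0.6],"turn":0,"claw":1},{"dp":[0,0,0.4],"turn":0,"claw":1},{"dp":[0,0,0],"turn":0,"claw":1},{"dp":[0,0,0],"turn":0,"claw":1}]}}

```text
time_s: 11.4
tcp_pos: [0.5731, -0.0699, 0.2412]
ee_rot: [3.141, 0.047, -0.0]
ft_force: [0.3, 0.8, 0.1]
opening: 0.0853
finger_force: 0.0
```

```bash
python3 -c "
from h import *
f=save('wrist','w5');s=manip.state();print(np.degrees(yaw()),s['tcp_pos'],s['joint_positions'])
c=w2px(f,[.573,-.069,.061])[0];print(c)
im=cv2.imread('pics/w5.png');x,y=int(c[0])-70,int(c[1])-50
print(x,y);cv2.imwrite('pics/c5.png',cv2.resize(im[y:y+100,x:x+140],None,fx=5,fy=5,interpolation=cv2.INTER_CUBIC))
"
```

```text
1.6827465007137996 [ 0.57332205 -0.07005644  0.24153618] [-2.33425581e-01  2.32889044e-01 -2.18402521e-01  1.11904177e+00
 -1.85149383e-04  2.87879762e+00]
[279.59518171 204.82789705]
209 154
```

View pics/c5.png

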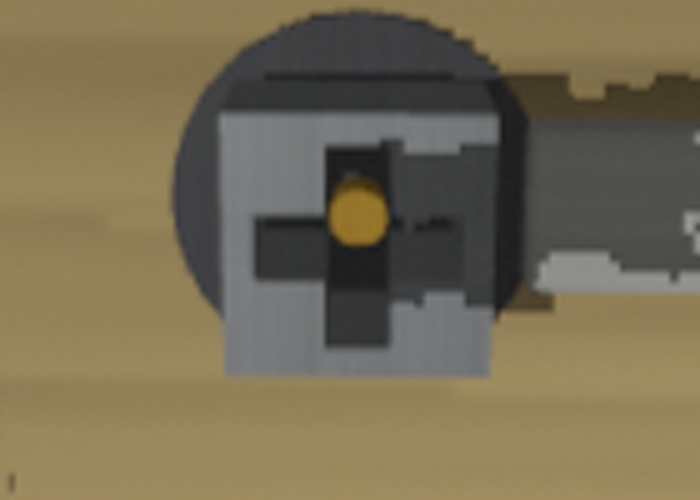

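Socket top corners in the crop are (219,113), (498,113), (490,377), (226,377), with slot centre (357,248). I'll convert these, then head to the gear.

```bash
python3 -c "
from h import *
f=load('w5')
C=lambda x,y,z=.061:px2w(f,209+(x+.5)/5-.5,154+(y+.5)/5-.5,z)
P=np.array([C(219,113),C(498,113),C(490,377),C(226,377)]);print(P.round(4),P.mean(0),C(357.5,248.5))
for i in range(4): d=P[(i+1)%4]-P[i];print(ang(d)%90,np.linalg.norm(d))
d=C(357.5,150)-C(357.5,345);print(ang(d))
print(plan([.5882,.2873,.27]), w2px(f,P.mean(0)))
"
```

```text
[[ 0.5957 -0.047   0.061 ]
 [ 0.597  -0.0908  0.061 ]
 [ 0.553  -0.0918  0.061 ]
 [ 0.5517 -0.0483  0.061 ]] [ 0.57435549 -0.06948834  0.061     ] [ 0.57429   -0.0693703  0.061    ]
1.7053346222068342 0.04386795071426516
1.3226392190186118 0.04407799357506645
1.7062488010134587 0.043522586400411636
1.7715721114759149 0.04407773422950292
1.644330126322921
[  1.02 -14.27  -1.14] [[280.24882715 203.22585385]]
```

>>> {"name": "play_rows", "arguments": {"steps": [{"dp":[-0.06,-1,0],"turn":0,"claw":1},{"dp":[-0.06,-1,0],"turn":0,"claw":1},{"dp":[-0.06,-1,0],"turn":0,"claw":1},{"dp":[-0.06,-1,0],"turn":0,"claw":1},{"dp":[-0.06,-1,0],"turn":0,"claw":1},{"dp":[-0.06,-1,0],"turn":0,"claw":1},{"dp":[-0.06,-1,0],"turn":0,"claw":1}]}}

```text
time_s: 12.32
tcp_pos: [0.5582, 0.0937, 0.2419]
ee_rot: [-3.131, -0.078, -0.001]
ft_force: [1.0, -0.1, 0.3]
opening: 0.0856
finger_force: 0.0
```

Joint 6 is nearing its limit, so I'll turn back by about 80–90°, which is the same grip on a square hub.

>>> {"name": "play_rows", "arguments": {"steps": [{"dp":[0,0,-0.1],"turn":-1,"claw":1},{"dp":[0,0,-0.1],"turn":-1,"claw":1},{"dp":[0,0,-0.1],"turn":-1,"claw":1},{"dp":[0,0,-0.1],"turn":-1,"claw":1},{"dp":[0,0,-0.1],"turn":-1,"claw":1},{"dp":[0,0,-0.1],"turn":-1,"claw":1},{"dp":[0,0,-0.1],"turn":-1,"claw":1},{"dp":[0,0,-0.1],"turn":-1,"claw":1},{"dp":[0,0,-0.1],"turn":-1,"claw":1},{"dp":[0,0,-0.1],"turn":-1,"claw":1}]}}

```text
time_s: 13.58
tcp_pos: [0.5582, 0.0921, 0.2668]
ee_rot: [-2.348, -2.077, -0.009]
ft_force: [0.2, -0.0, -0.2]
opening: 0.0852
finger_force: 0.0
```

```bash
python3 -c "
from h import *
s=manip.state();print(np.degrees(yaw()),s['tcp_pos'],s['joint_positions'])
print(plan([.5882,.2873,.27]))
"
```

```text
82.98651962495101 [0.55819256 0.09213986 0.2667754 ] [ 0.04593404  0.19390029 -0.21155913  1.16479738  0.00874507  1.73913699]
[ 7.9   0.24 -0.06]
```

>>> {"name": "play_rows", "arguments": {"steps": [{"dp":[1,0.03,0],"turn":0,"claw":1},{"dp":[1,0.03,0],"turn":0,"claw":1},{"dp":[1,0.03,0],"turn":0,"claw":1},{"dp":[1,0.03,0],"turn":0,"claw":1},{"dp":[1,0.03,0],"turn":0,"claw":1},{"dp":[1,0.03,0],"turn":0,"claw":1},{"dp":[1,0.03,0],"turn":0,"claw":1},{"dp":[0.9,0.03,0],"turn":0,"claw":1},{"dp":[0,0,0],"turn":0,"claw":1},{"dp":[0,0,0],"turn":0,"claw":1}]}}

```text
time_s: 14.82
tcp_pos: [0.5884, 0.288, 0.2679]
ee_rot: [-2.351, -2.073, -0.007]
ft_force: [-0.2, -0.9, -0.5]
opening: 0.0856
finger_force: 0.0
```

```bash
python3 -c "
from h import *
f=save('wrist','w6');s=manip.state();print(np.degrees(yaw()),s['tcp_pos'],s['joint_positions'])
print(w2px(f,[[.5882,.2873,.086],[.5882,.2873,.052]]))
"
```

```text
82.77461093025498 [0.58841023 0.28774592 0.2679895 ] [ 0.35349004  0.34685283 -0.00737609  1.21456618  0.0080616   2.05039341]
[[281.82510385 206.66655351]
 [281.87604341 196.73723337]]
```

View pics/w6.png

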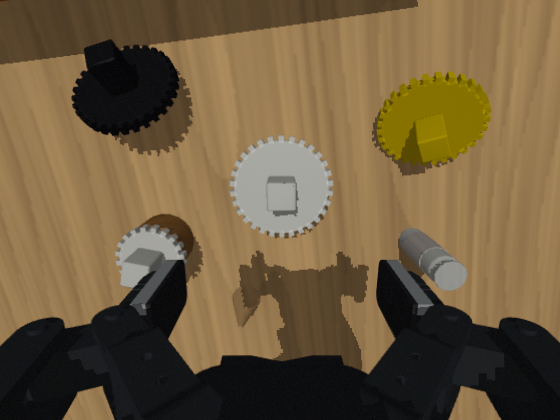

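The large gear's disc is centred at (281,187) and its hub top at about (281,196). I'll fit the hub's angle from a small patch.

```bash
python3 -c "
from h import *
f=load('w6');im=cv2.imread('pics/w6.png')
cv2.imwrite('pics/c6.png',cv2.resize(im[165:225,245:320],None,fx=8,fy=8,interpolation=cv2.INTER_CUBIC))
"
```

```text
(no output)
```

View pics/c6.png

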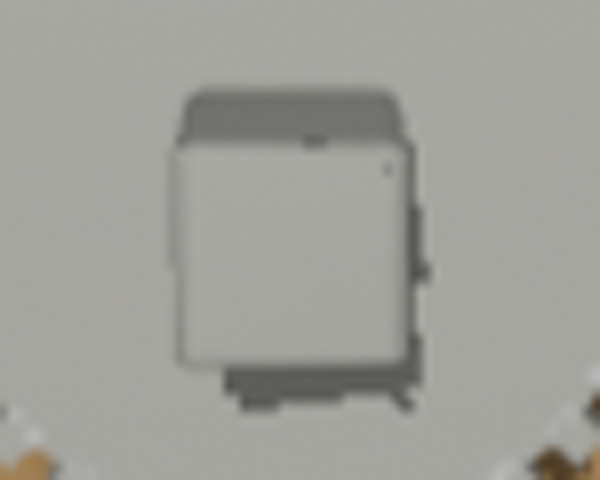

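Hub top corners in the crop: (176,146), (412,142), (408,362), (181,366); it is within about 1° of the tool.

```bash
python3 -c "
from h import *
f=load('w6')
C=lambda x,y,z=.086:px2w(f,245+(x+.5)/8-.5,165+(y+.5)/8-.5,z)
P=np.array([C(176,146),C(412,142),C(408,362),C(181,366)]);m=P.mean(0);print(P.round(4),m)
for i in range(4): d=P[(i+1)%4]-P[i];print(ang(d)%90,np.linalg.norm(d))
print(px2w(f,281,187,.052))
print(manip.state()['ee_rot'],plan([m[0],m[1],.126]))
"
```

```text
[[0.5786 0.3084 0.086 ]
 [0.602  0.3059 0.086 ]
 [0.599  0.2833 0.086 ]
 [0.576  0.2857 0.086 ]] [0.588875   0.29580768 0.086     ]
83.82648123084354 0.02350329022887543
82.49081033917382 0.022788111072956536
83.90591113835362 0.023150203465106586
83.3792650034566 0.022814707746140476
[0.58854529 0.29642041 0.052     ]
[-2.35188871 -2.07255929 -0.00748152] [ 0.28 -0.01  5.68]
```

>>> {"name": "play_rows", "arguments": {"steps": [{"dp":[0.29,0,0.5],"turn":-0.08,"claw":0.2},{"dp":[0,0,1],"turn":0,"claw":0.2},{"dp":[0,0,1],"turn":0,"claw":0.2},{"dp":[0,0,1],"turn":0,"claw":0.2},{"dp":[0,0,1],"turn":0,"claw":0.2},{"dp":[0,0,0.6],"turn":0,"claw":0.2},{"dp":[0,0,0.4],"turn":0,"claw":0.2},{"dp":[0,0,0],"turn":0,"claw":0.2}]}}

```text
time_s: 15.88
tcp_pos: [0.5891, 0.2963, 0.1301]
ee_rot: [-2.34, -2.085, -0.007]
ft_force: [-0.4, -0.0, 0.3]
opening: 0.0517
finger_force: 0.0
```

```bash
python3 -c "
from h import *
s=manip.state();print(np.degrees(yaw()),s['tcp_pos'],s['opening'],s['ft_force'],plan([.5887,.296,.13]))"
```

```text
83.4237935332405 [0.58907885 0.29632227 0.13006623] 0.051678241536820754 [-0.42980587 -0.0229204   0.31536465] [-0.01 -0.01  0.  ]
```

Close, then lift straight up.

>>> {"name": "play_rows", "arguments": {"steps": [{"dp":[0,0,0],"turn":0,"claw":-1},{"dp":[0,0,0],"turn":0,"claw":-1},{"dp":[0,0,0],"turn":0,"claw":-1},{"dp":[0,0,0],"turn":0,"claw":-1},{"dp":[0,0,-0.4],"turn":0,"claw":-1},{"dp":[0,0,-0.8],"turn":0,"claw":-1},{"dp":[0,0,-0.8],"turn":0,"claw":-1},{"dp":[0,0,-1],"turn":0,"claw":-1},{"dp":[0,0,-1],"turn":0,"claw":-1},{"dp":[0,0,0],"turn":0,"claw":-1}]}}

```text
time_s: 17.12
tcp_pos: [0.5914, 0.2964, 0.2347]
ee_rot: [-2.342, -2.088, -0.019]
ft_force: [0.2, 0.2, -1.5]
opening: 0.0227
finger_force: 60.2
```

```bash
python3 -c "
from h import *
s=manip.state();print(np.degrees(yaw()),s['tcp_pos'],s['opening'],s['finger_force'],s['ft_force'],s['moment'],plan([.5743,-.0694,.23]),plan([.5743,-.0694,.23],83.4-91.65))"
```

```text
83.4335679636554 [0.59136125 0.296374   0.23472743] 0.022683011353954688 60.23674249649048 [ 0.20750064  0.20260458 -1.50928579] [-0.00944312 -0.05137099  0.07177964] [-14.61   1.     0.02] [-14.61  -1.11   0.02]
```

>>> {"name": "play_rows", "arguments": {"steps": [{"dp":[0,0,0],"turn":-0.53,"claw":-1},{"dp":[0,0,0],"turn":-0.5,"claw":-1},{"dp":[-0.9,-0.07,0],"turn":0,"claw":-1},{"dp":[-0.9,-0.07,0],"turn":0,"claw":-1},{"dp":[-0.9,-0.07,0],"turn":0,"claw":-1},{"dp":[-0.9,-0.07,0],"turn":0,"claw":-1},{"dp":[-0.9,-0.07,0],"turn":0,"claw":-1},{"dp":[-0.9,-0.07,0],"turn":0,"claw":-1},{"dp":[-0.9,-0.07,0],"turn":0,"claw":-1},{"dp":[-0.9,-0.07,0],"turn":0,"claw":-1}]}}

```text
time_s: 18.38
tcp_pos: [0.5806, 0.1138, 0.2291]
ee_rot: [-2.184, -2.249, -0.009]
ft_force: [0.3, 0.2, -1.7]
opening: 0.0231
finger_force: 60.2
```

>>> {"name": "play_rows", "arguments": {"steps": [{"dp":[-0.9,-0.07,0],"turn":0,"claw":-1},{"dp":[-0.9,-0.07,0],"turn":0,"claw":-1},{"dp":[-0.9,-0.07,0],"turn":0,"claw":-1},{"dp":[-0.9,-0.07,0],"turn":0,"claw":-1},{"dp":[-0.9,-0.07,0],"turn":0,"claw":-1},{"dp":[-0.9,-0.07,0],"turn":0,"claw":-1},{"dp":[-0.8,-0.07,0],"turn":0,"claw":-1},{"dp":[-0.2,0,0],"turn":0,"claw":-1},{"dp":[0,0,0],"turn":0,"claw":-1},{"dp":[0,0,0],"turn":0,"claw":-1}]}}

```text
time_s: 19.62
tcp_pos: [0.5731, -0.0444, 0.2276]
ee_rot: [-2.183, -2.249, -0.01]
ft_force: [-0.6, 0.4, -1.5]
opening: 0.0229
finger_force: 60.2
```

```bash
python3 -c "
from h import *
s=manip.state();m=R.from_rotvec(s['ee_rot']).as_matrix();print(np.degrees(yaw()),s['tcp_pos'],m[:,2],s['joint_positions'],s['ft_force'],plan([.5743,-.0694,.2]))
print('tip',s['tcp_pos']+m@[0,0,.116])
f=save('wrist','w7');t=save('top','t7');sd=save('side','s7')
im=cv2.imread('pics/s7.png');print(w2px(sd,[.5743,-.0694,.1]),w2px(t,[.5743,-.0694,.1]))
c=w2px(sd,[.5743,-.0694,.1])[0].astype(int)
a=cv2.resize(im[c[1]-50:c[1]+50,c[0]-65:c[0]+65],(780,600),interpolation=cv2.INTER_CUBIC);cv2.imwrite('pics/c7.png',a);print(c)"
```

```text
91.71504072896857 [ 0.57307916 -0.04441884  0.2276424 ] [-6.20308698e-04  9.24393530e-03 -9.99957082e-01] [-0.19323172  0.24023959 -0.24021779  1.09272294  0.0089529   1.34761924] [-0.57286624  0.35413877 -1.48465152] [-1.01  0.02  1.1 ]
tip [ 0.5730072  -0.04334655  0.11164737]
[[280.4295626  180.25372841]] [[340.105163  190.2602996]]
[280 180]
```

View pics/c7.png

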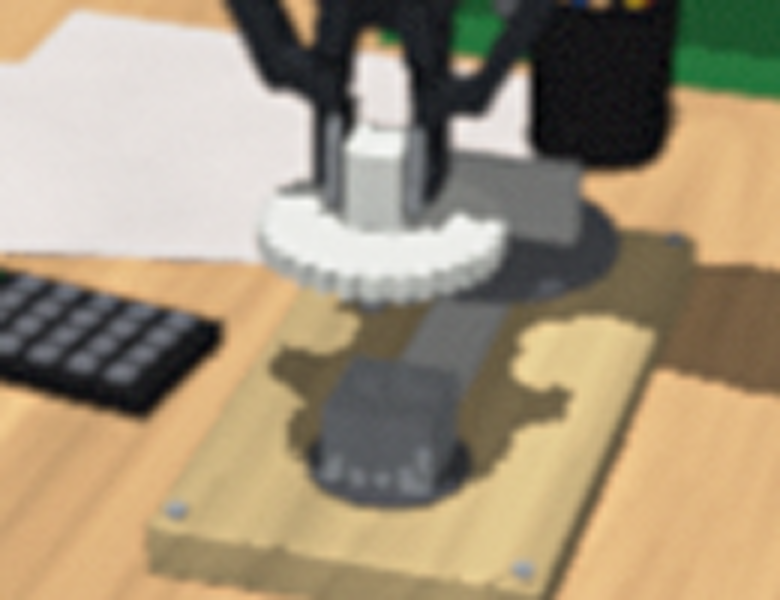

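Gear is firmly gripped and upright, about 25 mm short of the socket. Move over it and come down to just above it.

>>> {"name": "play_rows", "arguments": {"steps": [{"dp":[-0.6,0.02,0],"turn":0,"claw":-1},{"dp":[-0.44,0,0],"turn":0,"claw":-1},{"dp":[0,0,0.7],"turn":0,"claw":-1},{"dp":[0,0,0.7],"turn":0,"claw":-1},{"dp":[0,0,0.4],"turn":0,"claw":-1},{"dp":[0,0,0],"turn":0,"claw":-1},{"dp":[0,0,0],"turn":0,"claw":-1}]}}

```text
time_s: 20.65
tcp_pos: [0.5746, -0.0705, 0.1826]
ee_rot: [-2.184, -2.249, -0.01]
ft_force: [0.1, 0.3, -1.0]
opening: 0.0231
finger_force: 60.2
```

```bash
python3 -c "
from h import *
s=manip.state();m=R.from_rotvec(s['ee_rot']).as_matrix();print(np.degrees(yaw()),s['tcp_pos'],m[:,2],s['ft_force'],plan([.5743,-.0704,.18]))
print('tip',s['tcp_pos']+m@[0,0,.116])"
```

```text
91.6862375374135 [ 0.57458682 -0.07045229  0.18263309] [-1.06934395e-04  8.73880186e-03 -9.99961810e-01] [ 0.05017377  0.32307951 -0.95636796] [ 0.   -0.01  0.11]
tip [ 0.57457441 -0.06943859  0.06663752]
```

>>> {"name": "play_rows", "arguments": {"steps": [{"dp":[0,0,0.15],"turn":0,"claw":-1},{"dp":[0,0,0.15],"turn":0,"claw":-1},{"dp":[0,0,0.15],"turn":0,"claw":-1},{"dp":[0,0,0.15],"turn":0,"claw":-1},{"dp":[0,0,0.1],"turn":0,"claw":-1},{"dp":[0,0,0],"turn":0,"claw":-1}]}}

```text
time_s: 21.4
tcp_pos: [0.575, -0.0704, 0.1721]
ee_rot: [-2.186, -2.251, -0.011]
ft_force: [-12.9, 3.1, 35.7]
opening: 0.0231
finger_force: 65.4
```

The cross is resting on the socket top, so there's a small lateral or yaw error. Back off a little and calibrate the wrist camera against the known wheel axis.

>>> {"name": "play_rows", "arguments": {"steps": [{"dp":[0,0,-0.35],"turn":0,"claw":-1},{"dp":[0,0,0],"turn":0,"claw":-1}]}}

```text
time_s: 21.65
tcp_pos: [0.575, -0.0706, 0.1744]
ee_rot: [-2.186, -2.25, -0.011]
ft_force: [0.7, -0.4, -1.3]
opening: 0.0229
finger_force: 60.2
```

```bash
python3 -c "
from h import *
s=manip.state();print(s['tcp_pos'],s['ft_force'],s['moment'],np.degrees(yaw()))
f=load('w4');g=cv2.cvtColor(np.array(f['pixels']),cv2.COLOR_RGB2GRAY)
print(g[175,264:294],g[230,264:294],g[235:255,279],g[148:166,279])
print(w2px(f,[[.578,-.239,.084],[.578+.037,-.239,.084],[.578-.037,-.239,.084]]))
for n in('w5',): print(load(n)['view'])
"
```

```text
[ 0.5749705  -0.07064247  0.1743956 ] [ 0.69039061 -0.40567384 -1.26818208] [-0.01699513 -0.01516735 -0.01154433] 91.67250560724536
[ 91  91  91  91  90  90  94 116 151 160 158 157 155 156 156 155 153 150
 150 150 149 146 133 105  56  44  44  45  44  46] [ 85  86  86  86  86  86  84 101 148 149 148 148 147 148 147 146 145 144
 146 145 143 137 112  72  44  45  44  44  44  45] [146 145 145 145 145 145 145 144 144 144 143 127  96  83  83  86 114 138
 138 138] [171 171 171 171 170 171 170 146  87  71  68  69  70  92 122 145 155 156]
[[278.73810235 206.12996714]
 [280.06364418 161.24561185]
 [277.50816936 247.72943219]]
[[ 2.97151495e-02 -9.99558390e-01 -1.85969828e-04 -8.73439793e-02]
 [ 9.60280094e-01  2.85991156e-02 -2.77568425e-01 -5.29522759e-01]
 [ 2.77451167e-01  8.06940413e-03  9.60705852e-01 -4.76241389e-01]
 [ 0.00000000e+00  0.00000000e+00  0.00000000e+00  1.00000000e+00]]
```

```bash
python3 -c "
from h import *
from scipy.optimize import least_squares
s=manip.state();f=save('wrist','w8');m=R.from_rotvec(s['ee_rot']).as_matrix();tcp=s['tcp_pos']
im=np.array(f['pixels']).astype(int)
mask=((im.min(2)>105)&(im.max(2)-im.min(2)<28)).astype(np.uint8)
mask=cv2.morphologyEx(mask,cv2.MORPH_OPEN,np.ones((3,3)))
n,l,st,c=cv2.connectedComponentsWithStats(mask)
for i in np.argsort(-st[1:,4])[:5]+1: print(st[i],c[i])
i=1+st[1:,4].argmax()
cs,_=cv2.findContours((l==i).astype(np.uint8),cv2.RETR_EXTERNAL,cv2.CHAIN_APPROX_NONE)
h=cv2.convexHull(max(cs,key=len))[:,0]
zt=tcp[2]-.078
P=np.array([px2w(f,u,v,zt) for u,v in h]);q=(P-tcp)@m
print(np.c_[h,(q[:,:2]*1000).round(1)])
top=h[:,1]<np.median(h[:,1])
r=least_squares(lambda p:np.hypot(q[:,0]-p[0],q[:,1]-p[1])-p[2],[0,0,.047],loss='soft_l1',f_scale=.0005)
print(r.x,np.abs(r.fun).round(5)*1e3)
"
```

```text
[  189   170   185   110 11969] [281.1058568  223.60021723]
[ 254  256   56   58 2565] [281.62612086 285.3625731 ]
[168 123  11  12 107] [173.34579439 128.80373832]
[382 125  12  11 106] [387.44339623 130.06603774]
[290 254  14   8  79] [296.74683544 257.37974684]
[[286.  170.   45.1   2. ]
 [300.  171.   44.6   8.5]
 [305.  172.   44.1  10.8]
 [320.  177.   41.8  17.9]
 [322.  178.   41.3  18.8]
 [339.  188.   36.6  27. ]
 [355.  204.   28.8  35. ]
 [362.  214.   23.8  38.6]
 [365.  219.   21.3  40.2]
 [370.  232.   14.6  43.1]
 [371.  235.   13.1  43.7]
 [373.  248.    6.2  45.2]
 [373.  257.    1.4  45.6]
 [372.  271.   -6.2  45.7]
 [371.  274.   -7.9  45.3]
 [363.  276.   -9.   41.3]
 [349.  279.  -10.7  34.3]
 [200.  279.  -10.7 -41.5]
 [192.  274.   -7.9 -45.3]
 [191.  273.   -7.3 -45.8]
 [190.  268.   -4.6 -46.1]
 [189.  257.    1.4 -46.2]
 [189.  249.    5.7 -45.8]
 [191.  237.   12.1 -44.4]
 [193.  231.   15.2 -43.2]
 [198.  219.   21.3 -40.3]
 [200.  215.   23.3 -39.2]
 [208.  204.   28.8 -35.1]
 [225.  187.   37.  -26.6]
 [240.  178.   41.3 -19.4]
 [261.  171.   44.6  -9.6]
 [277.  170.   45.1  -2.1]]
[-0.00035648 -0.00020566  0.0457703 ] [0.28 0.03 0.08 0.09 0.04 0.07 0.11 0.05 0.09 0.08 0.17 0.13 0.05 0.47
 0.33 3.36 9.73 3.21 0.01 0.36 0.32 0.22 0.26 0.11 0.08 0.18 0.13 0.34
 0.   0.12 0.16 0.29]
```

The disc sits within 0.5 mm of the tool axis. I'll correct by +0.9 mm in y and −0.5 mm in x and press gently.

>>> {"name": "play_rows", "arguments": {"steps": [{"dp":[0.04,-0.03,0],"turn":0,"claw":-1},{"dp":[0,0,0.1],"turn":0,"claw":-1},{"dp":[0,0,0.1],"turn":0,"claw":-1},{"dp":[0,0,0],"turn":0,"claw":-1}]}}

```text
time_s: 22.2
tcp_pos: [0.5731, -0.0692, 0.1676]
ee_rot: [-2.183, -2.248, -0.009]
ft_force: [0.4, 0.8, -3.0]
opening: 0.0231
finger_force: 60.1
```

```bash
python3 -c "
from h import *
s=manip.state();print(s['tcp_pos'],s['ft_force'],s['moment'],np.degrees(yaw()))"
```

```text
[ 0.5730954  -0.0691799   0.16758354] [ 0.35049707  0.78088647 -2.95771921] [ 0.14825531 -0.20275178 -0.0207455 ] 91.67391288855197
```

It has entered: z 0.1676 with no resistance. Continue down against the spring.

>>> {"name": "play_rows", "arguments": {"steps": [{"dp":[0,0,0.12],"turn":0,"claw":-1},{"dp":[0,0,0.12],"turn":0,"claw":-1},{"dp":[0,0,0.12],"turn":0,"claw":-1},{"dp":[0,0,0.12],"turn":0,"claw":-1},{"dp":[0,0,0],"turn":0,"claw":-1}]}}

```text
time_s: 22.82
tcp_pos: [0.5734, -0.0692, 0.1569]
ee_rot: [-2.184, -2.249, -0.01]
ft_force: [-1.0, 2.0, 3.4]
opening: 0.0233
finger_force: 60.7
```

```bash
python3 -c "
from h import *
s=manip.state();m=R.from_rotvec(s['ee_rot']).as_matrix();print(s['tcp_pos'],s['ft_force'],s['moment'],np.degrees(yaw()),m[:,2])"
```

```text
[ 0.57344626 -0.06920375  0.15693982] [-1.01734687  2.027687    3.44256328] [ 0.44383749  0.38112332 -0.0641168 ] 91.6730018430325 [-6.45861110e-04  9.20695774e-03 -9.99957406e-01]
```

>>> {"name": "play_rows", "arguments": {"steps": [{"dp":[0,0,0.1],"turn":0,"claw":-1},{"dp":[0,0,0.1],"turn":0,"claw":-1},{"dp":[0,0,0.1],"turn":0,"claw":-1},{"dp":[0,0,0.05],"turn":0,"claw":-1},{"dp":[0,0,0],"turn":0,"claw":-1}]}}

```text
time_s: 23.45
tcp_pos: [0.5736, -0.0691, 0.1509]
ee_rot: [-2.184, -2.249, -0.01]
ft_force: [-6.5, 3.6, 17.9]
opening: 0.0228
finger_force: 63.0
```

```bash
python3 -c "
from h import *
s=manip.state();m=R.from_rotvec(s['ee_rot']).as_matrix();print(s['tcp_pos'],s['ft_force'],s['moment'],np.degrees(yaw()),m[:,2])"
```

```text
[ 0.57356924 -0.06914531  0.15092962] [-6.48578319  3.56458316 17.93255014] [0.76729362 1.69013854 0.0028502 ] 91.6746470613611 [-3.63330051e-05  8.83346303e-03 -9.99960984e-01]
```

>>> {"name": "play_rows", "arguments": {"steps": [{"dp":[0,0,0.08],"turn":0,"claw":-1},{"dp":[0,0,0],"turn":0,"claw":-1}]}}

```text
time_s: 23.7
tcp_pos: [0.5736, -0.0691, 0.1509]
ee_rot: [-2.185, -2.25, -0.01]
ft_force: [-11.4, 3.7, 29.6]
opening: 0.0229
finger_force: 64.3
```

```bash
python3 -c "
from h import *
s=manip.state();m=R.from_rotvec(s['ee_rot']).as_matrix();print(s['tcp_pos'],s['ft_force'],s['moment'],np.degrees(yaw()),m[:,2])
for n in('side','top'):
  f=save(n,n+'9');im=np.array(f['pixels']).astype(int)
  z=load('s7' if n=='side' else 't7')
  # white disc lowest rim / extent versus prediction for home disc (centre z .066)
  c=w2px(f,[.5743,-.0694,.066])[0].astype(int);mk=((im.min(2)>120)&(im.max(2)-im.min(2)<30)).astype(np.uint8)
  mk[:max(c[1]-40,0)]=0;mk[c[1]+40:]=0;mk[:,:c[0]-50]=0;mk[:,c[0]+50:]=0
  k,l,st,ce=cv2.connectedComponentsWithStats(mk);print(n,[st[i].tolist() for i in np.argsort(-st[1:,4])[:2]+1])
  t=np.linspace(0,2*np.pi,90)
  for dz in(0,.003,.006):
    q=np.vstack([w2px(f,np.c_[.5743+.047*np.cos(t),-.0694+.047*np.sin(t),0*t+zz+dz]) for zz in(.061,.071)]);print(dz,q.min(0).round(1),q.max(0).round(1))
"
```

```text
[ 0.57361839 -0.06913303  0.15087165] [-11.42896234   3.70385726  29.58123943] [ 0.94557599  2.64735622 -0.05333373] 91.67761979902049 [ 3.13509319e-04  8.59906000e-03 -9.99962978e-01]
side [[261, 176, 40, 29, 693], [230, 152, 39, 22, 624]]
0 [260.4 181.5] [299.9 204.8]
0.003 [260.4 180.4] [300.  203.7]
0.006 [260.4 179.3] [300.  202.6]
top []
0 [316.1 171.3] [361.2 215.9]
0.003 [316.2 171. ] [361.5 215.7]
0.006 [316.3 170.6] [361.7 215.5]
```

There's a hard stop at z 0.1509. I'll relieve the side load slightly to see whether it settles further, and check that the wheel hasn't moved.

>>> {"name": "play_rows", "arguments": {"steps": [{"dp":[-0.02,-0.05,0],"turn":0,"claw":-1},{"dp":[0,0,0],"turn":0,"claw":-1},{"dp":[0,0,0],"turn":0,"claw":-1}]}}

```text
time_s: 24.18
tcp_pos: [0.5734, -0.0692, 0.1509]
ee_rot: [-2.185, -2.251, -0.014]
ft_force: [-8.8, 5.4, 27.5]
opening: 0.0231
finger_force: 64.1
```

```bash
python3 -c "
from h import *
s=manip.state();m=R.from_rotvec(s['ee_rot']).as_matrix();print(s['tcp_pos'],s['ft_force'],s['moment'],np.degrees(yaw()),m[:,2])
g=lambda f:cv2.cvtColor(np.array(f['pixels']),cv2.COLOR_RGB2GRAY).astype(int)
f=save('wrist','w10');im=g(f)
print(w2px(f,[[.578,-.239,.05],[.636,-.239,.052],[.644,-.237,.057]]))
a,b=g(load('top4')),g(load('top9'));d=np.abs(a-b)
t=load('top9');print(w2px(t,[[.578,-.239,.05],[.633,-.238,.051],[.644,-.237,.057]]))
print(a[158:176:2,404:426]);print(b[158:176:2,404:426])
a,b=g(load('side0')),g(load('side9'))
"
```

```text
[ 0.57335972 -0.0692423   0.15089986] [-8.84245344  5.41278295 27.5339489 ] [ 1.24437092  2.21295308 -0.10848435] 91.70084440178327 [ 0.0027727   0.00986012 -0.99994754]
[[280.5124811  469.39526944]
 [363.51138121 474.41217044]
 [377.36733309 480.45001289]]
[[417.02098699 191.19231184]
 [414.88037671 166.17663727]
 [414.81455944 160.49927264]]
[[135 136 135 135 135 135 106  55  20  12  13  13  13  17  27  32  39  47
   57  83  66  51]
 [117 118 115  92  57  26  14  12  12  14  13  16  17  30  32  32  38  46
   47  81  70  54]
 [123 124 123  74  16  10  11  13  12  13  13  18  20  31  32  32  28  29
   25  38  36  28]
 [122 121 122  78  25  20  28  29  21  14  12  16  18  20  17  15  14  18
   20  26  30  23]
 [120 121 119  85  36  20  26  29  23  15  13  13  13  14  13  13  14  17
   16  17  20  16]
 [105 106  83  53  30  19  22  30  24  15  13  12  13  13  12  10   8   9
    7  10  13  19]
 [ 83  74  70  61  34  17  19  23  18  14  13  12  10   8   8   8   7   7
    9   9   9  26]
 [ 69  69  70  70  42  13  14  14  13   8   8   9   8   8   6   7   7   8
    9   8   7   8]
 [ 69  70 
[... 221 characters left out ...]
9  89  73 112 124 124 125 124
  125 126 125 125]
 [ 87  85  84  83  79  76  73  70  64  62  67  53  57  76  81 120 128 130
  129 129 129 130]
 [ 88  87  85  83  82  80  77  73  69  63  55 113 104  66  55 111 122 121
  122 121 121 120]
 [ 89  88  87  86  84  81  79  76  72  67  62  64  82  96 107 108 104 107
  108 109 108 108]
 [ 90  89  87  86  85  83  81  78  74  71  66  59  71  48  40  41  35  32
   55  74  88 104]
 [ 91  90  89  88  87  85  83  80  76  74  70  65  59  36  31  32  32  32
   31  32  32  32]
 [ 92  91  91  89  86  86  85  83  80  76  72  68  63  57  64  67  68  68
   67  38  31  32]
 [ 93  91  91  90  88  86  85  84  81  79  75  71  66  60  59  66  68  68
   68  47  34  32]]
```

```bash
python3 -c "
from h import *
save('side','side11')
a,b=load('s7'),load('side11')
r=np.array([.578,-.239,0])
q=w2px(a,[r+[0.037,0,.084],r+[-.037,0,.084],r+[.054,0,.05],r+[.066,0.002,.057]]);print(q)
g=lambda f:cv2.cvtColor(np.array(f['pixels']),cv2.COLOR_RGB2GRAY).astype(int)
A,B=g(a),g(b)
for y in range(148,176,3): print(y,A[y,270:322:2],B[y,270:322:2],sep='\n')
"
```

```text
[[284.53058631 154.19914842]
 [311.65128769 158.35728563]
 [278.15944132 164.73410452]
 [273.71721245 162.03683619]]
148
[ 50  18 131 229 227 228 203  56  37  31  43  57  48 147 227 227 191  15
  13  21  20  23  16  22  17  21]
[ 29  30  25  23  28  26  22  26  23  27  26  28  28  38  34 157 193  13
  18  23  21  16  21  18  22  18]
151
[130  52 181 222 190 197 157  90  33  26 169 233 228 229 227 228 160  14
  20  18  25  24  22  23  23  21]
[22 30 29 26 24 25 24 31 19 24 26 29 37 35 34 77 85 61 32 32 25 23 23 18
 13 18]
154
[120 158 239 238 242 241 169 121  44  27 137 199 213 220 228 233 196  39
  18  19  18  23  18  22  20  23]
[ 28  32  30  23  26  24  26  28  31  29  25  29  28 104 153  68  69  71
  79  83  40  22  19  25  20  19]
157
[119 137 188 187 183 187 116 123  53  30  91 116 113 111 106 105 112 104
 102  89  85  43  30  31  36  41]
[146  33  33  26  29  28  26  23  27  28  29  31  89 115 100  75  64  36
  34  52  81  43  28  33  37  46]
160
[118 136 187 186 187 185 119 115  41  49 118 119 115 116 114 114 115 116
 113 115 111 165 191 191 191 188]
[156  31  37  23  32  37  
[... 470 characters left out ...]
  37  45 104
 115 113 110  64  54  95 181 190]
169
[236 236 235 234 234 224 233 234 238 235 237 236 237 231 174  83  93 104
 106 113 102  62  59  57  80  98]
[ 34  30  25  40  59  59  61  52  27  23  31  42  48  36  34  41  83 109
 106 113 103  60  60  57  79  97]
172
[235 236 236 236 236 236 236 236 236 237 236 230 217 187 124  60  61  59
  57  58  59  59  60  63  88 100]
[ 39  38  27  27  59  59  59  58  38  38  33  36  39  36  35  55  58  59
  57  57  61  59  58  59  86 101]
175
[178 228 216 231 228 226 224 225 214 174 171 157 157 121  62  59  62  59
  59  60  60  60  59  81 103 103]
[ 78  77  85  39  97  87  76  65  38  30  35  39  37  44  57  59  61  56
  57  64  59  59  62  82 101 102]
```

The bar's near-end pixels match those from before the insertion, so the wheel hasn't moved. The gear is on its hard stop under about 27 N, so I'm handing in.

```bash
python3 -c "
from rig import manip
print(manip.finish_job())"
```

```text
the job is handed in; nothing more can be done
None
```

I turned the handwheel onto its mark and pushed the larger gear into the socket until it stopped dead; I handed in still gripping it, pressed down with about 27 N. It stopped about 2 mm higher than I calculated, probably because the gear sits lower in the grip, so I judge it flush but didn't measure that.

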